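Close a board test fixture and hold its locking pin home

ROBOT

A 7-joint arm with a two-finger parallel gripper is mounted at the origin on the work surface. World frame = base frame: x ahead of the robot, y to its left, z up, the work surface at z = 0. Lengths are in m, angles in rad, forces in N, time in s.
With the tool pointing down it reaches from about 0.425 to 0.875 m from the base axis. Payload 9.9 kg.
Tool frame: the origin (TCP) lies between the finger pads; the fingertips stand 19 mm ahead of it and the grasp point (between the pads) is the TCP; z points along the fingers, y is the line along which they close (so a half turn about z gives the same grasp; the last joint's range is limited). The gripper opens to 85 mm and grips with 20 to 120 N. Pads are 22 mm wide; open, the fingers measure 114 mm over their backs; the gripper's body (76 mm by 85 mm) begins 54 mm behind the grasp point. The pads swing forward as they close: fully open they stand 13 mm farther back than shut.
Start: joints at [-1.319, 0.576, 0.025, 1.437, -0.015, 1.129, -0.057], TCP at [0.222, 0.637, 0.25] pointing down, gripper open.
Joint ranges: [-2.76, 2.76], [-0.34, 2.15], [-1.52, 1.57], [0.19, 2.46], [-1.09, 4.23], [0.17, 1.99], [-2.82, 2.82]. Speed limits (rad/s): [2.22, 2.22, 3.01, 3.01, 3.14, 3.14, 3.14].

INTERFACE

Orientations are given as a 3x3 rotation matrix whose columns are the frame's x, y, z axes.
In Python, from cell import r gives the robot as it stands.
- The arm moves only by the tool jog_arm, called after "Emit:" by a JSON object that holds its "fn" and its "kwargs", one argument or row to a line. Schema: {"type":"object","properties":{"plan":{"type":"array","items":{"type":"array","items":{"type":"array","items":{"type":"number"},"minItems":5,"maxItems":5},"minItems":1,"maxItems":20},"minItems":1,"maxItems":1},"grip_force":{"type":"number"},"only":{"type":"string"},"quiet":{"type":"boolean"},"lines":{"type":"string"}},"required":["plan"],"additionalProperties":false}. plan is a list that holds a single list of rows (three levels of brackets), with 1 to 20 rows, each of 5 numbers: the finger opening in m, then dx, dy, dz in shares of 0.5 m (1.0 is 0.5 m), then a turn about the tool's z in parts of the range, where 1.0 means pi/2 rad; each row is the pose to reach, as a shift and turn from the pose commanded when the call began, along the tool's axes at that moment; what a row does not reach only later rows make up. A row lasts 1/12 s, in which the tool goes at most 0.0417 m and 0.125 rad, less where a joint would pass 70% of its speed; a pose out of reach is approached as far as the arm can. The fingers move at their own pace and stop on an object; grip_force is the grip in N (left out, the last holds). Time passes only in rows, so rows that do not move let the fingers close. The tool returns the time, the measured TCP pose, the force, the opening and the grip force at its end. only (a regular expression) keeps the lines of the reply that match it, lines (a string "A,B") keeps lines A to B, and quiet returns only ok. No shift or turn number may pass 1 either way. Input that does not fit is refused with a message, and nothing moves.
- r.observe(): the state, without advancing time (a new reading comes with each control period).
- r.get_image(name): name is "scene" or "side" or "wrist"; returns the picture (480x640x3 uint8, red, green, blue); there is no depth.
- r.camera_info(name): a dict with "vfov" (degrees; the focal length in pixels is half the picture's height over the tangent of half this angle, whatever the lens; pixels are square), "cx", "cy" (the principal point, pixels), "position" and "attitude" of the camera in the world. Camera axes: x right, y down, z forward; pixel columns grow to the right and rows downward; lengths in m; the calibration is good to about 2 mm. A picture is of the moment at which its call begins: read the wrist's pose just before it. camera_info takes no time and is no camera call; for the wrist camera it gives the pose at the moment of the call.
- r.sign_off(): hands the job in; it is judged then, once.
The state is a dict: "t": time; "joint_positions": joint angles; "qd": joint speeds; "joint_efforts": joint torques, N m; "eef_pos": TCP position; "tcp_rot": TCP orientation; "wrist_force": force on the tool from outside, world axes, zero at the start; "ft_torque": the same for the moment, N m; "gripper_width": finger opening in m; "finger_force": force on a finger pad.
Only numpy, scipy, OpenCV 4.12 (cv2) and the standard library are available. Lean on these libraries where they do the work, as an engineer would, in place of code of your own. Each camera call takes 0.05 s, during which the arm holds its last target. There are 200 camera calls.

TASK

Press down the sprung lid of the test fixture (it has an orange tab for this) until the front catch snaps over and holds it down by itself. Then take the red-handled steel locking pin from its pink foam rest and thread it from the outer side through the bushing on the fixture's base and on through the bushing on the lid, until its collar is up against the base bushing, and finish there still gripping the pin, lined up and steady, so that a colleague can clip its far end. Leave the other things on the bench where they are.

Things in the scene. Friction and masses are not known exactly. Their poses are not given: they have to be found in the camera images.
- fixture: Board test fixture, fixed: light grey box 220 (x) x 240 (y) x 85 mm high under a hinged aluminium and clear plastic lid. Origin: centre of its underside; z up; +x points from the front (robot side: tab, catch, bushings) to the hinge line, which runs along y at x = 100, z = 115 mm. Lid down: its top is at z = 121 mm, the catch's thumb piece (x -150, y -85) reaches 138 mm.
- lid (a joint): Lid angle, rad: 0 = down on the catch, bushings in line; 0.45 = sprung open (start); lower stop -0.02. Spring: the tab takes about 2 N when open, 6 N when down, and up to 11 N between 0.06 and 0 where the striker pushes the catch aside. The catch snaps over at about -0.002 to -0.005: press to about -0.012; let go, the lid rises to 0 and stays.
- catch (a joint): Angle of the sprung steel hook on the fixture's front, rad: 0 = at rest or hooked over the lid's striker, up to about 0.12 while the striker pushes it outward.
- press_tab (a point): Centre of the top face of the orange press tab on the lid's front edge: 70 (along y) x 45 x 8 mm thick. It lies 237.5 mm in front of the hinge line, 4 mm above it with the lid at 0, at y = -25 mm of the fixture. Turns with the lid; axes as the fixture's when the lid is at 0.
- base_bushing (a point): Centre of the outer mouth of the brass bushing on the base's blue lug, at (-140, 106, 100) mm in the fixture's frame; axes as the fixture's. The bore runs along y; the pin goes in here travelling to -y. 16 mm long, outside diameter 28, bore 15 mm, mouth countersunk to 23 mm over 5 mm.
- lid_bushing (a point): Centre of the +y mouth of an equal brass bushing on the lid's blue lug (16 mm long, same bore and countersink). With the lid at 0 it is in line with the base bushing, its mouth 56 mm further to -y than that one's (40 mm gap between the two). Turns with the lid.
- pin: Loose steel locking pin, 110 to 180 g. Origin: on its axis, at the collar's front face. Round 12 mm shank along its -y, 95 mm long to the rounded nose; collar 24 mm diameter, 4 mm thick; behind it the flat red grip, 12 (x) x 26 (z) mm, from y = 4 to 49 mm. It lies level in the rest, grip upright, axis 54.5 mm above the bench, and balances about 23 mm in front of the collar.
- pin_tip (a point): The end of the pin's nose, on its axis.
- pin_grip (a point): Centre of the pin's red grip, on its axis, 28 mm behind the collar's front face.
- rest: Pink foam rest, fixed, 64 (x) x 100 (y) x 55 mm high, with a V groove along y in its top in which the pin's shank lies, nose to -y; the collar and the grip stick out beyond the +y end. Origin: centre of the underside.
- spare_board: Bystander: green circuit board 110 x 75 x 7 mm, loose on the bench.
- tweezers: Bystander: steel tweezers 125 x 15 x 4 mm, loose.
- terminal: Bystander: blue handheld payment terminal 165 x 78 x 27 mm, loose.
- solder_reel: Bystander: reel of solder, 62 mm diameter, 46 mm high, loose.
- tip_cleaner: Bystander: black pot with brass wool, 72 mm diameter, 56 mm high, loose.
- flux_bottle: Bystander: small amber bottle, 36 mm diameter, 85 mm high, loose.
- screwdriver: Bystander: screwdriver with a yellow handle, 170 mm long, loose; lies roughly across in front of the robot.

How it is judged:
On the way, in this order (a step that is already met when the one before it is completed fails the run):
1. the lid is down, held by the catch alone (value of joint lid between -0.015 and 0.012 rad and value of joint catch below 0.04 rad and contact force between each of the arm, the fingers and lid below 0.3 N), for 0.3 s.
2. with the lid held down, the pin's nose has come through the base bushing (value of joint lid between -0.015 and 0.012 rad and value of joint catch below 0.04 rad and y of pin_tip in the frame of base_bushing below -0.018 m and x of pin_tip in the frame of base_bushing between -0.009 and 0.009 m and z of pin_tip in the frame of base_bushing between -0.009 and 0.009 m), for 0.05 s.
3. the pin's nose has come through the lid bushing as well (value of joint lid between -0.015 and 0.012 rad and value of joint catch below 0.04 rad and y of pin_tip in the frame of lid_bushing below -0.018 m and x of pin_tip in the frame of lid_bushing between -0.007 and 0.007 m and z of pin_tip in the frame of lid_bushing between -0.007 and 0.007 m), for 0.05 s.
At the end, for the whole second after the job is handed in: The lid is down on its catch (joint within -0.015 to 0.012 rad); the pin runs through both bushings, its nose at least 14 mm out of the far face of the lid bushing, its collar within 6 mm of the base bushing, its axis within 0.08 rad of the bores; the fingers still grip the pin and it is still (value of joint lid between -0.015 and 0.012 rad and value of joint catch below 0.04 rad and y of pin_tip in the frame of lid_bushing below -0.03 m and x of pin_tip in the frame of lid_bushing between -0.006 and 0.006 m and z of pin_tip in the frame of lid_bushing between -0.006 and 0.006 m and y of pin in the frame of base_bushing below 0.006 m and x of pin in the frame of base_bushing between -0.004 and 0.004 m and z of pin in the frame of base_bushing between -0.004 and 0.004 m and angle between the y axis of pin and the y axis of fixture, either way round below 0.08 rad and contact force between the fingers and pin above 8 N and linear speed of pin below 0.02 m/s); the arm keeps its last pose, push and grip.
It fails at once if another thing on the bench (board, tweezers, terminal, reel, pot, bottle or screwdriver) is pushed more than 15 mm (distance of any of spare_board, tweezers, terminal, solder_reel, tip_cleaner, flux_bottle, screwdriver from where it was at the start of the episode above 0.015 m).
It also fails if it takes over 58 s, if anything falls off the work surface, if the arm or the gripper's body presses on something with over 40 N, if the wrist force passes 120 N, or if a joint passes its speed limit or range.

## Working session

There is one attempt and no reset: what is moved stays moved. The work goes in short steps, Python scripts to look and compute and a tool call to move; the robot and the scene stay as the last step left them, time stands still between calls to the robot, and variables do not carry over. Pictures are saved under pics/ and viewed, at most 10 in all, crops included, and the job is handed in when it is done.

```bash
ls; mkdir -p pics; python3 - <<'E'
from cell import r
import cv2,numpy as np
o=r.observe();print(o['t'],o['eef_pos'],np.round(o['tcp_rot'],3).tolist(),o['gripper_width'])
for n in ("scene","side","wrist"):
    print(n,r.camera_info(n)); cv2.imwrite(f"pics/{n}0.png",r.get_image(n)[...,::-1])
E
```

```text
cell.py
pics
0.0 [0.22231129 0.63691117 0.24945166] [[-0.944, 0.33, -0.0], [0.33, 0.944, -0.002], [-0.0, -0.002, -1.0]] 0.08548607347403457
scene {'vfov': 42.109025658757325, 'cx': 320.64405435600855, 'cy': 239.92998380677514, 'position': array([1.4128169 , 0.82356152, 0.90638022]), 'attitude': array([[-0.73257984,  0.36147815, -0.57676713],
       [ 0.68064034,  0.39828938, -0.61489372],
       [ 0.00744958, -0.84302972, -0.53781539]])}
side {'vfov': 54.52268955149485, 'cx': 317.6507089815398, 'cy': 241.0528032679517, 'position': array([ 0.39784149, -1.14180275,  0.98558303]), 'attitude': array([[ 0.98857053, -0.10130162,  0.11165252],
       [-0.15068973, -0.64149507,  0.75218128],
       [-0.00457264, -0.76040914, -0.64942823]])}
wrist {'vfov': 68.5171365299116, 'cx': 318.92467653441685, 'cy': 243.87581317996643, 'position': array([0.15451165, 0.65989102, 0.37238482]), 'attitude': array([[ 0.32954168,  0.90606253,  0.26542979],
       [ 0.94413861, -0.31561303, -0.09481934],
       [-0.00213915,  0.28184943, -0.95945626]])}
```

View pics/scene0.png

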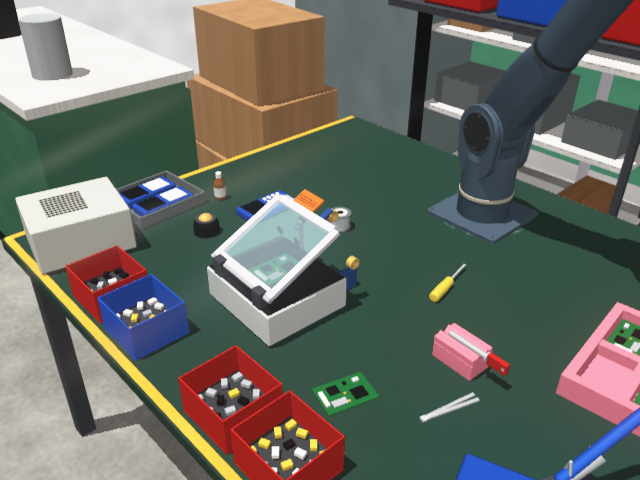

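View pics/side0.png

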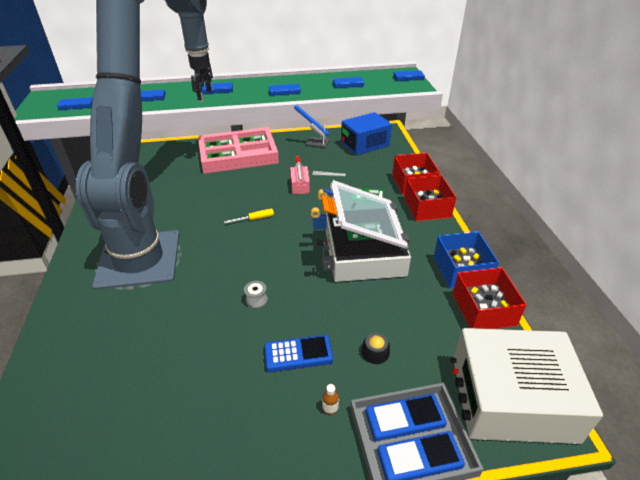

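Scene view: fixture at about (280,265) with its tab at (309,203) and base bushing at (352,263); rest at (463,350) with the grip at (497,366). Side view: tab (329,205), base bushing about (322,195), rest (300,180).

```bash
cat > h.py <<'E'
import numpy as np,cv2
from cell import r
def K(i):
    f=240/np.tan(np.radians(i['vfov'])/2);return f
def ray(i,uv):
    d=np.array([(uv[0]-i['cx'])/K(i),(uv[1]-i['cy'])/K(i),1.]);d=i['attitude']@d
    return i['position'],d/np.linalg.norm(d)
def plane(i,uv,z):
    p,d=ray(i,uv);return p+d*(z-p[2])/d[2]
def proj(i,P):
    c=i['attitude'].T@(np.asarray(P)-i['position']);return np.array([i['cx'],i['cy']])+K(i)*c[:2]/c[2]
def tri(obs):
    A=0;b=0
    for i,uv in obs:
        p,d=ray(i,uv);M=np.eye(3)-np.outer(d,d);A=A+M;b=b+M@p
    return np.linalg.solve(A,b)
E
python3 - <<'E'
from h import *
S={n:cv2.imread(f"pics/{n}0.png") for n in("scene","side")}
a=cv2.resize(S['scene'][180:345,200:370],None,fx=3.4,fy=3.4,interpolation=2)
b=cv2.resize(S['side'][170:285,305:420],None,fx=3.4,fy=3.4,interpolation=2)
c=cv2.resize(S['scene'][310:395,420:520],None,fx=2,fy=2,interpolation=2)
out=np.zeros((570,800,3),np.uint8)
out[:561,:578]=a[:561,:578]; 
cv2.imwrite("pics/c1.png",out)
a=cv2.resize(S['side'][170:285,290:420],None,fx=5,fy=5,interpolation=2);cv2.imwrite("pics/c2.png",a)
I={n:r.camera_info(n) for n in S}
for n,s in S.items():
    h=cv2.cvtColor(s,cv2.COLOR_BGR2HSV)
    for nm,lo,hi in(("orange",(5,200,150),(14,255,255)),("red",(0,200,90),(4,255,255)),("pink",(165,60,120),(179,160,255)),("brass",(15,90,80),(24,230,255))):
        m=cv2.inRange(h,lo,hi);k,_,st,ce=cv2.connectedComponentsWithStats(m)
        print(n,nm,[(st[j].tolist(),ce[j].round(1).tolist()) for j in range(1,k) if st[j][4]>25])
E
```

```text
scene orange []
scene red [([426, 0, 72, 11, 491], [468.8, 3.6]), ([602, 0, 38, 45, 962], [626.6, 25.5]), ([129, 263, 17, 15, 36], [138.2, 271.0]), ([70, 272, 30, 48, 562], [84.0, 295.0]), ([179, 346, 165, 134, 8633], [258.7, 419.7]), ([488, 354, 21, 16, 143], [497.9, 362.0])]
scene pink [([556, 302, 84, 123, 5764], [604.0, 371.5]), ([432, 323, 61, 58, 1871], [459.8, 351.6]), ([632, 426, 8, 11, 52], [636.5, 431.2])]
scene brass [([196, 0, 128, 34, 2119], [258.2, 13.1]), ([178, 74, 177, 105, 3256], [233.8, 123.9]), ([334, 99, 4, 15, 29], [335.7, 106.4]), ([257, 128, 9, 15, 51], [260.3, 135.1]), ([328, 208, 10, 14, 82], [333.0, 216.1]), ([198, 213, 15, 9, 85], [205.4, 217.0]), ([4, 234, 239, 246, 1162], [111.2, 347.9]), ([346, 256, 13, 13, 121], [352.3, 262.4]), ([430, 281, 23, 21, 93], [439.7, 293.8]), ([131, 313, 8, 10, 37], [134.7, 318.2]), ([228, 388, 12, 11, 50], [233.5, 393.9]), ([285, 418, 12, 13, 50], [290.4, 425.4]), ([274, 429, 8, 10, 37], [278.1, 435.4]), ([296, 430, 12, 9, 42], [301.9, 435.2]), ([258, 440, 13, 10, 47], [264.1, 445.1]), ([310, 442, 8, 10, 31], [313.9, 448.2]), ([280, 458, 14, 13, 56], [286.7, 465.6])]
side orange [([327, 197, 6, 13, 35], [329.8, 202.5])]
side red [([393, 153, 63, 68, 2377], [423.3, 187.5]), ([453, 268, 73, 60, 2418], [488.6, 299.9])]
side pink [([198, 127, 81, 46, 2277], [238.8, 150.7]), ([290, 166, 20, 28, 436], [299.6, 180.1])]
side brass [([399, 120, 22, 33, 42], [409.5, 135.5]), ([325, 124, 17, 5, 38], [333.6, 125.8]), ([270, 127, 42, 6, 68], [290.3, 128.6]), ([400, 129, 16, 25, 27], [407.5, 140.7]), ([140, 135, 59, 8, 91], [170.9, 137.7]), ([318, 189, 10, 12, 58], [321.2, 193.8]), ([311, 207, 9, 11, 78], [314.8, 212.1]), ([454, 207, 16, 25, 27], [461.8, 218.5]), ([369, 335, 16, 14, 137], [376.0, 341.5]), ([323, 391, 16, 14, 123], [330.3, 398.0]), ([589, 428, 23, 33, 47], [600.4, 441.0]), ([576, 461, 34, 6, 34], [592.5, 463.4]), ([465, 469, 30, 11, 40], [478.8, 474.5])]
```

View pics/c1.png

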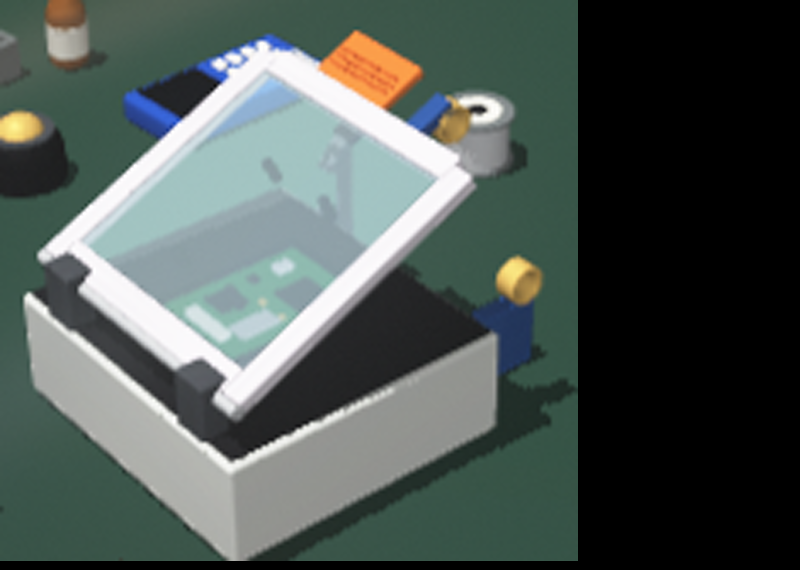

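View pics/c2.png

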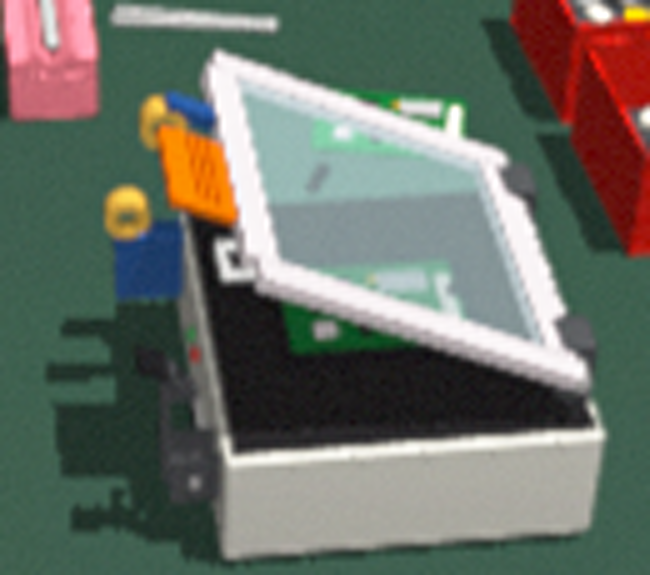

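Crop 1 (scene): box top corners at (269.1,315.9), (346.2,278.5), (207.4,267.4) and base bushing mouth (351.8,263). Crop 2 (side): near top corners (335,261) and (410.6,256.4), bottom ones (334.4,281.6) and (408,276).

```bash
cat >> h.py <<'E'
def pose(v): 
    c,s=np.cos(v[2]),np.sin(v[2]);return np.array([[c,-s,0],[s,c,0],[0,0,1]]),np.array([v[0],v[1],0])
E
python3 - <<'E'
from h import *
from scipy.optimize import least_squares
A=r.camera_info('scene');B=r.camera_info('side')
obs=[(A,(269.1,315.9),(.11,.12,.085)),(A,(346.2,278.5),(-.11,.12,.085)),(A,(207.4,267.4),(.11,-.12,.085)),(A,(351.8,263),(-.14,.106,.1)),
(B,(335,261),(-.11,-.12,.085)),(B,(410.6,256.4),(.11,-.12,.085)),(B,(334.4,281.6),(-.11,-.12,0)),(B,(408,276),(.11,-.12,0))]
def f(v):
    R,t=pose(v);return np.concatenate([proj(i,R@np.array(P)+t)-uv for i,uv,P in obs])
s=least_squares(f,[.75,.2,0],loss='soft_l1');print(s.x,s.fun.reshape(-1,2).round(1).tolist())
R,t=pose(s.x);l=.45
print('tabopen',R@[.1-.2375*np.cos(l)+.004*np.sin(l),-.025,.115+.2375*np.sin(l)+.004*np.cos(l)]+t,'tab',R@[-.1375,-.025,.119]+t,'bush',R@[-.14,.106,.1]+t)
print('rest',plane(A,(463,349),.04),plane(B,(300,178),.04),'grip',plane(A,(497.5,365),.0545),plane(A,(462,338),.06))
E
```

```text
[ 0.70068477 -0.08283105 -0.0334359 ] [[-0.2, 3.2], [1.4, -0.6], [-1.9, 0.1], [1.5, 1.7], [-0.1, 1.6], [0.4, -0.2], [-0.0, 2.1], [-0.6, 1.3]]
tabopen [ 0.58779536 -0.10406906  0.2219061 ] tab [ 0.56242588 -0.1032205   0.119     ] bush [0.56430656 0.02778986 0.1       ]
rest [0.54998143 0.32953776 0.04      ] [0.54998766 0.32029868 0.04      ] grip [0.55218338 0.41031033 0.0545    ] [0.54458135 0.31994029 0.06      ]
```

Fixture fits at (0.701, -0.083), yaw -0.033; the pin grip is near (0.55, 0.41). I'll stop over the pin first for a wrist look, closing the fingers on the way.

Units first: shifts go in shares of 0.5 m and turns go in shares of pi/2 rad. So -0.392 m / 0.5 = -0.784, -0.135 m / 0.5 = -0.27, 1.267 rad / 1.5708 = 0.8066.

Emit:
{"fn": "jog_arm", "kwargs": {
  "plan": [
    [[0,-0.4,-0.14,-0.04,0.382],[0,-0.4,-0.14,-0.04,0.382],[0,-0.4,-0.14,-0.04,0.382],[0,-0.4,-0.14,-0.04,0.382],[0,-0.4,-0.14,-0.04,0.382],[0,-0.784,-0.27,-0.04,0.8066],[0,-0.784,-0.27,-0.04,0.8066],[0,-0.784,-0.27,-0.04,0.8066],[0,-0.784,-0.27,-0.04,0.8066],[0,-0.784,-0.27,-0.04,0.8066],[0,-0.784,-0.27,-0.04,0.8066],[0,-0.784,-0.27,-0.04,0.8066],[0,-0.784,-0.27,-0.04,0.8066],[0,-0.784,-0.27,-0.04,0.8066],[0,-0.784,-0.27,-0.04,0.8066]]
  ]
}}

```text
t: 1.4
eef_pos: [0.5468, 0.3821, 0.2702]
tcp_rot: [[0.028, 1.0, -0.001], [1.0, -0.028, 0.001], [0.001, -0.001, -1.0]]
wrist_force: [1.6, 0.5, -0.1]
gripper_width: -0.0002
finger_force: 0.0
```

```bash
python3 - <<'E'
from h import *
o=r.observe();print(o['t'],o['eef_pos'],np.round(o['tcp_rot'],3).tolist(),o['gripper_width'])
i=r.camera_info('wrist');im=r.get_image('wrist')[...,::-1];cv2.imwrite('pics/w1.png',im)
np.save('w1.npy',i,allow_pickle=True)
h=cv2.cvtColor(im,cv2.COLOR_BGR2HSV);m=cv2.inRange(h,(0,180,90),(5,255,255))|cv2.inRange(h,(176,180,90),(180,255,255))
k,_,st,ce=cv2.connectedComponentsWithStats(m)
for j in range(1,k):
    if st[j][4]>100:print(st[j],ce[j],plane(i,ce[j],.0675))
E
```

```text
1.4 [0.54684288 0.38211081 0.27016824] [[0.028, 1.0, -0.001], [1.0, -0.028, 0.001], [0.001, -0.001, -1.0]] -0.00020345743645776727
[315 165  14  48 624] [321.43910256 188.55128205] [0.54951445 0.41015591 0.0675    ]
[ 591  226   49  239 5863] [623.15196998 369.28057309] [0.86833414 0.20765637 0.0675    ]
```

View pics/w1.png

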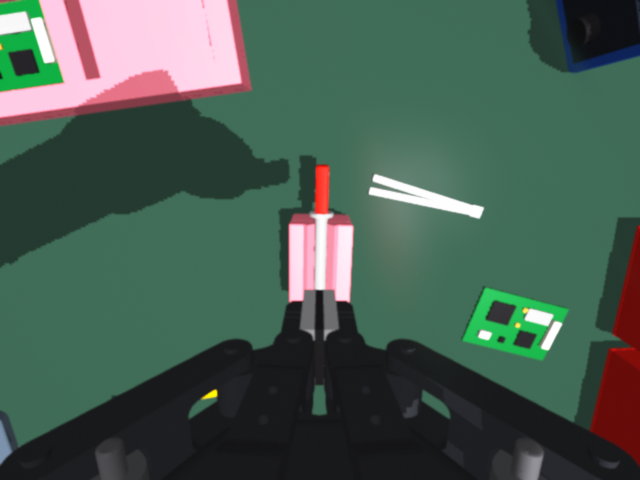

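Wrist view: the grip is at (321,189), collar at (320,214) and shank down to (320,285), with free space around the grip. Next the tab.

In the tool's units: -0.485 m / 0.5 = -0.97, -0.25 m / 0.5 = -0.5.

Emit:
{"fn": "jog_arm", "kwargs": {
  "plan": [
    [[0,-0.5,0.05,-0.04,0],[0,-0.5,0.05,-0.04,0],[0,-0.5,0.05,-0.04,0],[0,-0.5,0.05,-0.04,0],[0,-0.5,0.05,-0.04,0],[0,-0.97,0.0972,-0.04,0],[0,-0.97,0.0972,-0.04,0],[0,-0.97,0.0972,-0.04,0],[0,-0.97,0.0972,-0.04,0],[0,-0.97,0.0972,-0.04,0],[0,-0.97,0.0972,-0.04,0],[0,-0.97,0.0972,-0.04,0],[0,-0.97,0.0972,-0.04,0],[0,-0.97,0.0972,-0.04,0],[0,-0.97,0.0972,-0.04,0],[0,-0.97,0.0972,-0.04,0]]
  ]
}}

```text
t: 2.78
eef_pos: [0.5813, -0.1034, 0.2902]
tcp_rot: [[0.029, 1.0, -0.0], [1.0, -0.029, 0.001], [0.001, -0.0, -1.0]]
wrist_force: [0.2, 0.9, -1.1]
gripper_width: 0.0
finger_force: 0.0
```

```bash
python3 - <<'E'
from h import *
i=np.load('w1.npy',allow_pickle=True).item();im=cv2.imread('pics/w1.png').astype(int)
P=[]
for v in list(range(170,210,3))+list(range(224,284,4)):
    w=im[v,300:345]; b,g,rr=w.T
    m=(rr>120)&(g<60) if v<212 else (g>190)&(b>190)&(abs(rr-g)<14)
    u=np.where(m)[0]+300
    if len(u)>4:
        p=plane(i,((u.min()+u.max())/2,v),.0675 if v<212 else .0605);P.append(p);print(v,u.min(),u.max(),p[:2].round(4))
P=np.array(P);print(np.polyfit(P[:,1],P[:,0],1))
print('collar',plane(i,(320,212),.0665),plane(i,(320,217),.0665))
i=r.camera_info('wrist');im=r.get_image('wrist')[...,::-1];cv2.imwrite('pics/w2.png',im);np.save('w2.npy',i,allow_pickle=True)
E
```

```text
170 316 328 [0.5505 0.4269]
173 316 320 [0.5468 0.4243]
176 315 320 [0.5462 0.4217]
179 315 320 [0.5461 0.4189]
182 315 320 [0.5461 0.4162]
185 315 327 [0.5492 0.4134]
188 315 327 [0.5491 0.4107]
191 316 327 [0.5495 0.4079]
194 315 327 [0.549  0.4052]
197 315 327 [0.5489 0.4024]
200 315 320 [0.5456 0.3997]
203 316 320 [0.546  0.3968]
206 316 320 [0.5459 0.394 ]
209 315 328 [0.5491 0.3911]
224 316 325 [0.5477 0.3751]
228 316 325 [0.5476 0.3711]
232 316 325 [0.5475 0.3671]
236 316 325 [0.5474 0.3631]
240 316 325 [0.5473 0.359 ]
244 316 325 [0.5472 0.3549]
248 316 325 [0.5471 0.3508]
252 316 325 [0.5469 0.3467]
256 316 324 [0.5463 0.3425]
260 316 324 [0.5462 0.3383]
264 316 324 [0.5461 0.3341]
268 315 324 [0.5455 0.3299]
272 315 324 [0.5454 0.3256]
276 315 324 [0.5452 0.3213]
280 315 324 [0.5451 0.3169]
[0.02222208 0.53874442]
collar [0.54758187 0.38808778 0.0665    ] [0.54744957 0.38329331 0.0665    ]
```

View pics/w2.png

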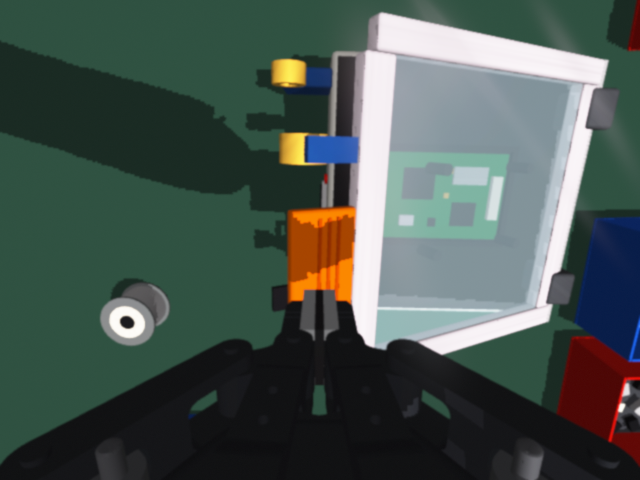

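Wrist view: the closed fingertips are over the orange tab (318,295). The base bushing is at (289,72) and the lid bushing at (300,149). Pressing now.

In the tool's units: 0.15 m / 0.5 = 0.3, 0.11 m / 0.5 = 0.22.

Emit:
{"fn": "jog_arm", "kwargs": {
  "plan": [
    [[0,0,0,0.05,0],[0,0,0,0.09,0],[0,0,-0.006,0.12,0],[0,0,-0.014,0.14,0],[0,0,-0.02,0.16,0],[0,0,-0.024,0.18,0],[0,0,-0.028,0.2,0],[0,0,-0.028,0.22,0],[0,0,-0.03,0.24,0],[0,0,-0.032,0.26,0],[0,0,-0.034,0.274,0],[0,0,-0.034,0.286,0],[0,0,-0.034,0.296,0],[0,0,-0.034,0.3,0],[0,0,-0.034,0.3,0]]
  ]
}}

```text
t: 4.08
eef_pos: [0.5639, -0.1048, 0.1394]
tcp_rot: [[0.032, 0.999, -0.001], [0.999, -0.032, 0.0], [0.0, -0.001, -1.0]]
wrist_force: [0.8, 0.1, 0.5]
gripper_width: -0.0001
finger_force: 0.0
```

```bash
python3 - <<'E'
from h import *
s=cv2.resize(r.get_image('side')[...,::-1][160:290,270:420],None,fx=2.6,fy=2.6,interpolation=2)
t=cv2.resize(r.get_image('scene')[...,::-1][170:350,200:370],None,fx=2.3,fy=2.3,interpolation=2)
h=max(s.shape[0],t.shape[0]);o=np.zeros((h,s.shape[1]+t.shape[1],3),np.uint8);o[:s.shape[0],:s.shape[1]]=s;o[:t.shape[0],s.shape[1]:]=t
cv2.imwrite('pics/p1.png',o);print(o.shape,r.observe()['wrist_force'])
E
```

```text
(414, 781, 3) [ 0.38623891 -0.27585143  0.3046135 ]
```

View pics/p1.png

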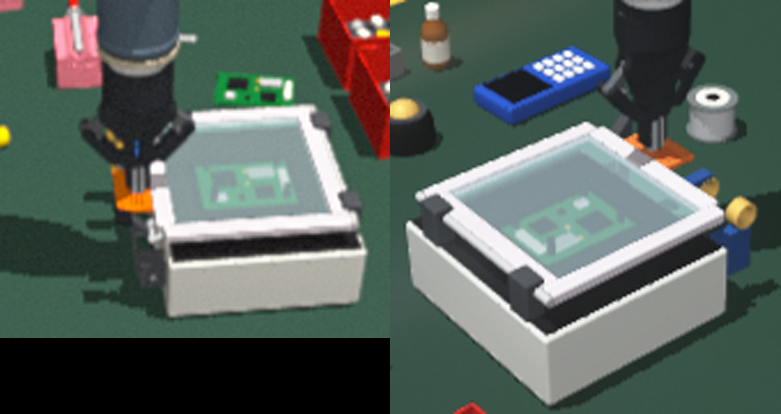

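The fingers are on the tab and the lid looks nearly level, but the force is about 0. I'll press on in small steps.

In the tool's units: 0.004 m / 0.5 = 0.008, 0.002 m / 0.5 = 0.004.

Emit:
{"fn": "jog_arm", "kwargs": {
  "plan": [
    [[0,0,0,0.004,0],[0,0,0,0.008,0],[0,0,0,0.008,0],[0,0,0,0.008,0]]
  ]
}}

```text
t: 4.52
eef_pos: [0.5644, -0.1053, 0.1365]
tcp_rot: [[0.032, 0.999, 0.001], [0.999, -0.032, -0.0], [-0.0, 0.001, -1.0]]
wrist_force: [-1.6, 0.5, 7.0]
gripper_width: 0.0001
finger_force: 3.0
```

Emit:
{"fn": "jog_arm", "kwargs": {
  "plan": [
    [[0,0,0,0.004,0],[0,0,0,0.006,0],[0,0,0,0.006,0]]
  ]
}}

```text
t: 4.77
eef_pos: [0.5645, -0.1053, 0.1336]
tcp_rot: [[0.032, 0.999, 0.001], [0.999, -0.032, -0.0], [-0.0, 0.001, -1.0]]
wrist_force: [-0.8, 0.9, 5.8]
gripper_width: -0.0002
finger_force: 3.1
```

In the tool's units: 0.002 m / 0.5 = 0.004, 0.001 m / 0.5 = 0.002.

Emit:
{"fn": "jog_arm", "kwargs": {
  "plan": [
    [[0,0,0,0.002,0],[0,0,0,0.004,0],[0,0,0,0.004,0]]
  ]
}}

```text
t: 5.02
eef_pos: [0.5645, -0.1053, 0.1327]
tcp_rot: [[0.032, 0.999, 0.002], [0.999, -0.032, 0.0], [0.0, 0.002, -1.0]]
wrist_force: [-6.3, 1.4, 19.9]
gripper_width: 0.0002
finger_force: 10.1
```

Emit:
{"fn": "jog_arm", "kwargs": {
  "plan": [
    [[0,0,0,-0.006,0],[0,0,0,-0.012,0],[0,0,0,-0.02,0],[0,0,0,-0.028,0]]
  ]
}}

```text
t: 5.35
eef_pos: [0.5641, -0.1051, 0.1454]
tcp_rot: [[0.032, 0.999, 0.0], [0.999, -0.032, -0.0], [-0.0, 0.0, -1.0]]
wrist_force: [-0.1, -1.0, -0.5]
gripper_width: 0.0
finger_force: 0.0
```

Emit:
{"fn": "jog_arm", "kwargs": {
  "plan": [
    [[0,0,0,-0.02,0],[0,0,0,-0.06,0],[0,0,0,-0.12,0],[0,0,0,-0.2,0],[0,0,0,-0.28,0],[0,0,0,-0.28,0],[0,0,0,-0.28,0]]
  ]
}}

```text
t: 5.93
eef_pos: [0.5651, -0.1055, 0.2882]
tcp_rot: [[0.032, 0.999, 0.005], [0.999, -0.032, -0.0], [-0.0, 0.005, -1.0]]
wrist_force: [0.2, 0.7, -1.8]
gripper_width: 0.0005
finger_force: 0.0
```

```bash
python3 - <<'E'
from h import *
i=r.camera_info('wrist');w=r.get_image('wrist')[...,::-1];cv2.imwrite('pics/w3.png',w);np.save('w3.npy',i,allow_pickle=True)
s=cv2.resize(r.get_image('side')[...,::-1][160:290,270:420],None,fx=2,fy=2,interpolation=2)
w=w[0:330,150:640]
o=np.zeros((330,790,3),np.uint8);o[:,:490]=w;o[:260,490:]=s
cv2.imwrite('pics/p2.png',o)
E
```

```text
(no output)
```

View pics/p2.png

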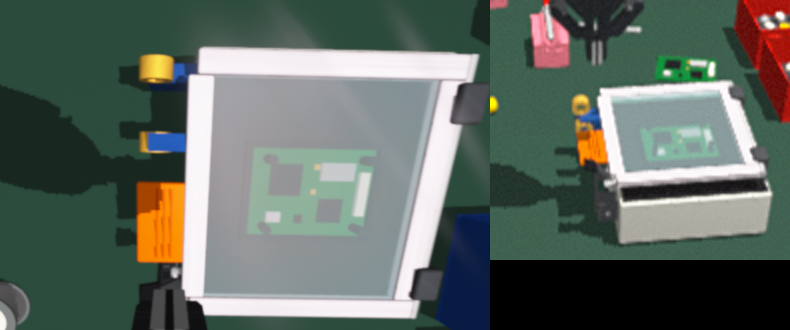

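The lid stays down level after release, and the tab sits flat at crop (160,222). It hit its stop at 20 N, so the catch is over. Now I'll refine the fixture pose from this picture.

```bash
cat > m.py <<'E'
from h import *
def meas(im,i):
    h=cv2.cvtColor(im,cv2.COLOR_BGR2HSV)
    for nm,lo,hi,z in(("orange",(4,180,120),(14,255,255),.119),("brass",(15,90,80),(27,255,255),.1)):
        k,l,st,_=cv2.connectedComponentsWithStats(cv2.inRange(h,lo,hi))
        for j in range(1,k):
            if st[j][4]>150 and 100<st[j][0]<400:
                x,y,w,hh,a=st[j]; print(nm,st[j].tolist())
                # width at mid rows
                for v in (y+hh//3,y+hh//2):
                    u=np.where(l[v]==j)[0];print('  L',plane(i,(u.min()-.5,v),z)[:2].round(4),'R',plane(i,(u.max()+.5,v),z)[:2].round(4))
                uc=x+w/2;print('  top z,z+.014',plane(i,(uc,y-.5),z)[:2].round(4),plane(i,(uc,y-.5),z+.014)[:2].round(4),'bot z+.014',plane(i,(uc,y+hh-.5),z+.014)[:2].round(4))
R,t=pose([ 0.70068477,-0.08283105,-0.0334359])
E
python3 - <<'E'
from m import *
i=np.load('w3.npy',allow_pickle=True).item();print(i['position'])
meas(cv2.imread('pics/w3.png'),i)
for P in([-.14,.106,.1],[-.14,.09,.1],[-.14,.05,.1],[-.16,.01,.119],[-.16,-.025,.119]):print(P,R@P+t,proj(i,R@P+t))
E
```

```text
[ 0.56669891 -0.03465281  0.41104118]
orange [287, 182, 47, 81, 1161]
  L [ 0.539  -0.0894] R [ 0.5617 -0.0901]
  L [ 0.5384 -0.1005] R [ 0.5613 -0.1013]
  top z,z+.014 [ 0.5601 -0.0672] [ 0.5604 -0.0656] bot z+.014 [ 0.5578 -0.1327]
brass [289, 54, 35, 30, 938]
  L [0.5457 0.0243] R [0.5728 0.0234]
  L [0.5455 0.0207] R [0.5727 0.0198]
  top z,z+.014 [0.5604 0.0314] [0.5607 0.0284] bot z+.014 [0.5598 0.0075]
brass [289, 131, 29, 23, 209]
  L [ 0.5425 -0.0323] R [ 0.5492 -0.0325]
  L [ 0.5423 -0.0356] R [ 0.5491 -0.0358]
  top z,z+.014 [ 0.5554 -0.0267] [ 0.5559 -0.027 ] bot z+.014 [ 0.5551 -0.0449]
brass [288, 184, 46, 78, 2378]
  L [ 0.5569 -0.0945] R [ 0.5783 -0.0952]
  L [ 0.5374 -0.1058] R [ 0.5781 -0.1071]
  top z,z+.014 [ 0.56   -0.0711] [ 0.5603 -0.0694] bot z+.014 [ 0.5576 -0.1384]
[-0.14, 0.106, 0.1] [0.56430656 0.02778986 0.1       ] [311.62049867  58.34138738]
[-0.14, 0.09, 0.1] [0.56377169 0.0117988  0.1       ] [311.71083053  80.24699076]
[-0.14, 0.05, 0.1] [ 0.5624345  -0.02817884  0.1       ] [311.92459355 132.08482373]
[-0.16, 0.01, 0.119] [ 0.5411085  -0.06748789  0.119     ] [287.45586583 182.62059799]
[-0.16, -0.025, 0.119] [ 0.53993846 -0.10246833  0.119     ] [288.44325049 224.15359455]
```

In the tool's units: 0.15 m / 0.5 = 0.3, 0.12 m / 0.5 = 0.24.

Emit:
{"fn": "jog_arm", "kwargs": {
  "plan": [
    [[0,0.08,0,0,0],[0,0.16,0,0,0],[0,0.24,0,0,0],[0,0.3,0,0,0],[0,0.3,0,0,0],[0,0.3,0,0,0]]
  ]
}}

```text
t: 6.53
eef_pos: [0.5682, 0.0472, 0.2836]
tcp_rot: [[0.028, 1.0, -0.003], [1.0, -0.028, -0.0], [-0.0, -0.003, -1.0]]
wrist_force: [0.3, 0.1, 0.3]
gripper_width: -0.0001
finger_force: 0.0
```

```bash
python3 - <<'E'
from m import *
i=r.camera_info('wrist');w=r.get_image('wrist')[...,::-1];cv2.imwrite('pics/w4.png',w);np.save('w4.npy',i,allow_pickle=True)
print(i['position'],r.observe()['eef_pos']);meas(w,i)
for P in([-.14,.106,.1],[-.14,.09,.1],[-.14,.05,.1],[-.16,.01,.119],[-.16,-.025,.119]):print(P,R@P+t,proj(i,R@P+t))
A=r.camera_info('scene');B=r.camera_info('side')
print('tri base bush',tri([(A,(352.3,262.4)),(B,(314.8,212.1))]),R@[-.14,.098,.1]+t,proj(A,R@[-.14,.098,.1]+t),proj(B,R@[-.14,.098,.1]+t))
cv2.imwrite('pics/p3.png',cv2.resize(w[130:330,200:460],None,fx=3,fy=3,interpolation=2))
E
```

```text
[0.57042053 0.11810895 0.40643253] [0.56824534 0.04513261 0.28398599]
brass [103, 89, 88, 42, 2295]
  L [0.4089 0.1514] R [0.465  0.1498]
  L [0.3931 0.1465] R [0.4651 0.1445]
  top z,z+.014 [0.4322 0.1616] [0.4386 0.1596] bot z+.014 [0.4335 0.1291]
brass [296, 240, 32, 28, 445]
  L [0.5462 0.0235] R [0.5735 0.0227]
  L [0.546  0.0187] R [0.5734 0.0179]
  top z,z+.014 [0.5606 0.0321] [0.5611 0.036 ] bot z+.014 [0.5602 0.0103]
brass [313, 385, 13, 27, 309]
  L [ 0.5556 -0.1343] R [ 0.5691 -0.1346]
  L [ 0.5554 -0.1393] R [ 0.569  -0.1396]
  top z,z+.014 [ 0.5632 -0.1229] [ 0.5635 -0.1118] bot z+.014 [ 0.5626 -0.1439]
[-0.14, 0.106, 0.1] [0.56430656 0.02778986 0.1       ] [316.2226669  243.92856666]
[-0.14, 0.09, 0.1] [0.56377169 0.0117988  0.1       ] [316.16126697 260.61532072]
[-0.14, 0.05, 0.1] [ 0.5624345  -0.02817884  0.1       ] [316.01502022 300.36102076]
[-0.16, 0.01, 0.119] [ 0.5411085  -0.06748789  0.119     ] [294.17955006 348.32107212]
[-0.16, -0.025, 0.119] [ 0.53993846 -0.10246833  0.119     ] [294.69607083 380.21931196]
tri base bush [0.56188258 0.02189287 0.10210467] [0.56403913 0.01979433 0.1       ] [350.86675971 263.17781058] [315.52625563 212.93414262]
```

View pics/p3.png

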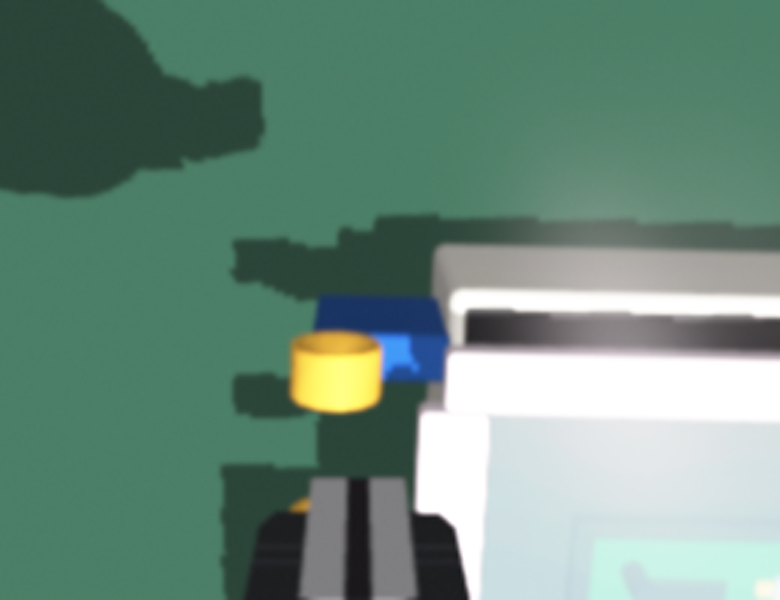

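Wrist view from outside: the base bushing's bore centre is at about (0.560, 0.027), consistent with the previous view. Now over the pin.

In the tool's units: 0.3655 m / 0.5 = 0.731, 0.08 m / 0.5 = 0.16, 0.012 rad / 1.5708 = 0.0076.

Emit:
{"fn": "jog_arm", "kwargs": {
  "plan": [
    [[0.045,0.36,-0.03,0,0.0076],[0.045,0.36,-0.03,0,0.0076],[0.045,0.36,-0.03,0,0.0076],[0.045,0.36,-0.03,0.06,0.0076],[0.045,0.731,-0.0584,0.16,0.0076],[0.045,0.731,-0.0584,0.16,0.0076],[0.045,0.731,-0.0584,0.16,0.0076],[0.045,0.731,-0.0584,0.16,0.0076],[0.045,0.731,-0.0584,0.16,0.0076],[0.045,0.731,-0.0584,0.16,0.0076],[0.045,0.731,-0.0584,0.16,0.0076],[0.045,0.731,-0.0584,0.16,0.0076],[0.045,0.731,-0.0584,0.16,0.0076]]
  ]
}}

```text
t: 7.67
eef_pos: [0.5528, 0.4082, 0.2054]
tcp_rot: [[0.047, 0.999, 0.001], [0.999, -0.047, -0.002], [-0.002, 0.001, -1.0]]
wrist_force: [0.7, -0.3, 0.1]
gripper_width: 0.0448
finger_force: 0.0
```

```bash
python3 - <<'E'
from m import *
o=r.observe();print(o['eef_pos'],o['tcp_rot'][:,0],o['gripper_width'])
i=r.camera_info('wrist');w=r.get_image('wrist')[...,::-1];cv2.imwrite('pics/w5.png',w);np.save('w5.npy',i,allow_pickle=True)
h=cv2.cvtColor(w,cv2.COLOR_BGR2HSV);m=cv2.inRange(h,(0,150,90),(5,255,255))|cv2.inRange(h,(176,180,90),(180,255,255))
k,l,st,ce=cv2.connectedComponentsWithStats(m)
for j in range(1,k):
    if st[j][4]>100 and st[j][0]<450:
        x,y,ww,hh,a=st[j];print(st[j],plane(i,ce[j],.0675),plane(i,(x+ww/2,y),.0675),plane(i,(x+ww/2,y+hh),.0675))
        rect=cv2.minAreaRect(np.argwhere(l==j)[:,::-1].astype(np.float32));print(rect)
E
```

```text
[0.55276169 0.40820951 0.20542856] [ 0.04741656  0.99887398 -0.00156478] 0.04481912549274228
[307 202  17  61 943] [0.54966207 0.41162085 0.0675    ] [0.55132632 0.4346725  0.0675    ] [0.54890896 0.38653837 0.0675    ]
((315.0, 232.0), (60.0, 16.0), 90.0)
```

In the tool's units: 0.15 m / 0.5 = 0.3, 0.145 m / 0.5 = 0.29.

Emit:
{"fn": "jog_arm", "kwargs": {
  "plan": [
    [[0.045,0,0,0.06,0],[0.045,0,0,0.14,0],[0.045,0,0,0.21,0],[0.045,0,0,0.26,0],[0.045,0,0,0.28,0],[0.045,0,0,0.29,0],[0.045,0,0,0.3,0],[0.045,0,0,0.3,0],[0.045,0,0,0.3,0]]
  ]
}}

```text
t: 8.47
eef_pos: [0.5524, 0.4113, 0.0569]
tcp_rot: [[0.044, 0.999, 0.002], [0.999, -0.044, 0.001], [0.001, 0.002, -1.0]]
wrist_force: [-0.0, -0.2, -0.2]
gripper_width: 0.0449
finger_force: 0.0
```

In the tool's units: -0.003 m / 0.5 = -0.006, 0.002 m / 0.5 = 0.004.

Emit:
{"fn": "jog_arm", "kwargs": {
  "plan": [
    [[0.045,0,-0.006,0.004,0],[0.045,0,-0.006,0.004,0],[0.03,0,-0.006,0.004,0],[0.02,0,-0.006,0.004,0],[0.015,0,-0.006,0.004,0],[0.01,0,-0.006,0.004,0],[0.005,0,-0.006,0.004,0],[0,0,-0.006,0.004,0],[0,0,-0.006,0.004,0],[0,0,-0.006,0.004,0],[0,0,-0.006,0.004,0]]
  ],
  "grip_force": 50
}}

```text
t: 9.38
eef_pos: [0.5491, 0.4113, 0.0537]
tcp_rot: [[0.044, 0.999, 0.001], [0.999, -0.044, 0.0], [0.001, 0.001, -1.0]]
wrist_force: [5.0, 0.6, 2.6]
gripper_width: 0.0115
finger_force: 49.0
```

Pin gripped: opening 11.5 mm at 49 N. The lateral push on the tool hints that the pin really lies 1–2 mm further to +x than the wrist camera says. Lifting and moving to the pre-insertion pose.

Units first: shifts go in shares of 0.5 m and turns go in shares of pi/2 rad. So -0.23 m / 0.5 = -0.46, -0.09 m / 0.5 = -0.18.

Emit:
{"fn": "jog_arm", "kwargs": {
  "plan": [
    [[0,0,0,-0.06,0],[0,0,0,-0.12,0],[0,0,0,-0.18,0],[0,0,0,-0.18,0],[0,-0.08,0.01,-0.18,0],[0,-0.16,0.02,-0.18,0],[0,-0.24,0.03,-0.18,0],[0,-0.32,0.04,-0.18,0],[0,-0.4,0.05,-0.18,0],[0,-0.44,0.058,-0.18,0],[0,-0.46,0.0584,-0.16,0],[0,-0.46,0.0584,-0.12,0],[0,-0.46,0.0584,-0.091,0],[0,-0.46,0.0584,-0.091,0],[0,-0.46,0.0584,-0.091,0],[0,-0.46,0.0584,-0.091,0]]
  ]
}}

```text
t: 10.72
eef_pos: [0.5673, 0.1804, 0.0991]
tcp_rot: [[0.044, 0.999, -0.001], [0.999, -0.044, 0.0], [-0.0, -0.001, -1.0]]
wrist_force: [0.1, 0.1, -0.8]
gripper_width: 0.0114
finger_force: 49.3
```

```bash
python3 - <<'E'
from m import *
o=r.observe();print(o['eef_pos'],o['tcp_rot'][:,0],o['gripper_width'],o['finger_force'])
s=r.get_image('side')[...,::-1];t=r.get_image('scene')[...,::-1];w=r.get_image('wrist')[...,::-1]
cv2.imwrite('pics/s6.png',s);cv2.imwrite('pics/t6.png',t);cv2.imwrite('pics/w6.png',w)
a=cv2.resize(s[140:240,290:370],(400,500),interpolation=2);b=cv2.resize(t[220:340,330:426],(400,500),interpolation=2)
cv2.imwrite('pics/p6.png',np.hstack([a,b]))
E
```

```text
[0.5672699  0.18043447 0.09905693] [ 4.36068959e-02  9.99048767e-01 -2.08177808e-05] 0.011388104561087265 49.34925019741058
```

View pics/p6.png

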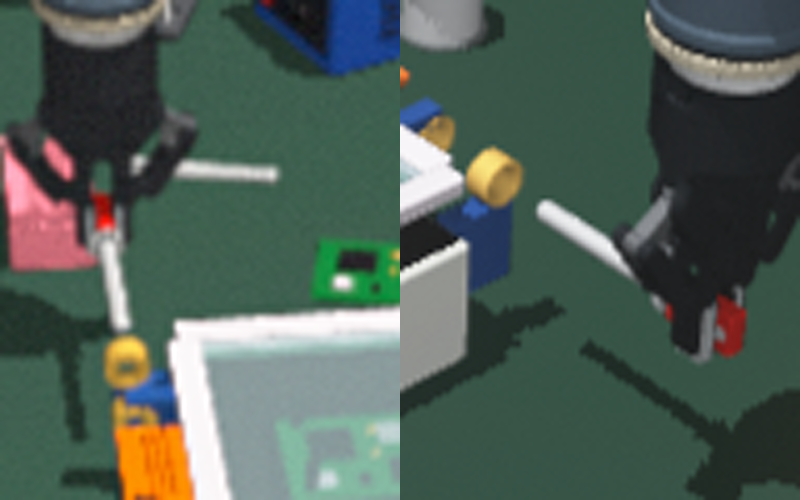

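Side view: nose at (314.4,205) and bushing at (315,212.5). Scene: nose (365,270.4) and mouth (355.5,264). They look nearly in line, so I'll check that by triangulation.

```bash
python3 - <<'E'
from m import *
A=r.camera_info('scene');B=r.camera_info('side')
s=cv2.imread('pics/s6.png');t=cv2.imread('pics/t6.png')
# pin bright pixels: axis lines in both pictures
for nm,im,i,(x0,x1,y0,y1),o in(('side',s,B,(305,320,188,207),0),('scene',t,A,(358,390,262,292),0)):
    g=im[y0:y1,x0:x1].astype(int);m=(g.min(2)>120)
    v,u=np.where(m);u=u+x0;v=v+y0
    vx,vy,cx,cy=cv2.fitLine(np.c_[u,v].astype(np.float32),cv2.DIST_L2,0,.01,.01).ravel()
    print(nm,len(u),'range',u.min(),u.max(),v.min(),v.max(),'line',cx,cy,np.degrees(np.arctan2(vy,vx)))
    N=np.array([.5619,.0575,.1]);C=np.array([.566,.1524,.1]);n,c=proj(i,N),proj(i,C);d=n-c
    print(' pred nose',n,'collar',c,np.degrees(np.arctan2(d[1],d[0])))
    nrm=np.array([-vy,vx]);print(' offset of predicted nose/collar from line px',nrm@(n-[cx,cy]),nrm@(c-[cx,cy]),' bushing mouth(.5598/.562)',[float(nrm@(proj(i,[x,.027,.1])-[cx,cy])) for x in(.5598,.562)])
for nm,im,i in(('side',s,B),('scene',t,A)):
    h=cv2.cvtColor(im,cv2.COLOR_BGR2HSV);k,_,st,ce=cv2.connectedComponentsWithStats(cv2.inRange(h,(15,90,60),(27,255,255)))
    print(nm,[(st[j].tolist(),ce[j].round(1).tolist()) for j in range(1,k) if st[j][4]>40 and 300<ce[j][0]<370 and 180<ce[j][1]<290], [proj(i,[x,.019,.1]).round(1) for x in(.5595,.5617)])
E
```

```text
side 76 range 308 315 188 205 line 312.3421 195.82895 78.084984
 pred nose [313.13808637 205.9973818 ] collar [310.29981695 189.39017288] 80.30151781496204
 offset of predicted nose/collar from line px 1.3205451441290754 0.6689308961944014  bushing mouth(.5598/.562) [1.7878620021404068, 1.1006479280051227]
scene 138 range 363 389 268 285 line 374.78986 275.5942 23.937641
 pred nose [363.50770822 269.90726841] collar [394.22426993 289.6174591 ] -147.3125390030607
 offset of predicted nose/collar from line px -0.620149171893571 4.931716823767308  bushing mouth(.5598/.562) [-2.5222071323479356, -1.9062255739868461]
side [([311, 207, 9, 11, 78], [314.8, 211.8]), ([312, 220, 16, 22, 190], [319.3, 230.9])] [array([314.1, 213.2]), array([314.8, 213.2])]
scene [([335, 248, 8, 8, 45], [339.1, 251.2]), ([346, 255, 13, 14, 136], [352.2, 262.0])] [array([352. , 262.3]), array([351.3, 262.6])]
```

Aligned within about 2 mm, well inside the countersink. Inserting slowly and watching the force.

In the tool's units: -0.038 m / 0.5 = -0.076, -0.034 m / 0.5 = -0.068.

Emit:
{"fn": "jog_arm", "kwargs": {
  "plan": [
    [[0,-0.024,0,0,0],[0,-0.048,0,0,0],[0,-0.06,0,0,0],[0,-0.068,0,0,0],[0,-0.076,0,0,0],[0,-0.076,0,0,0]]
  ]
}}

```text
t: 11.37
eef_pos: [0.5659, 0.1409, 0.0989]
tcp_rot: [[0.046, 0.999, 0.0], [0.999, -0.046, -0.0], [-0.0, 0.0, -1.0]]
wrist_force: [-0.6, -0.4, -1.6]
gripper_width: 0.0113
finger_force: 49.4
```

Emit:
{"fn": "jog_arm", "kwargs": {
  "plan": [
    [[0,-0.008,0,0,0],[0,-0.016,0,0,0],[0,-0.024,0,0,0],[0,-0.024,0,0,0]]
  ]
}}

```text
t: 11.7
eef_pos: [0.5653, 0.1291, 0.0988]
tcp_rot: [[0.045, 0.999, -0.0], [0.999, -0.045, -0.001], [-0.001, -0.0, -1.0]]
wrist_force: [0.3, -0.5, -0.7]
gripper_width: 0.0112
finger_force: 49.4
```

In the tool's units: -0.028 m / 0.5 = -0.056, -0.024 m / 0.5 = -0.048.

Emit:
{"fn": "jog_arm", "kwargs": {
  "plan": [
    [[0,-0.016,0,0,0],[0,-0.032,0,0,0],[0,-0.048,0,0,0],[0,-0.056,0,0,0],[0,-0.056,0,0,0]]
  ]
}}

```text
t: 12.12
eef_pos: [0.5641, 0.1003, 0.0989]
tcp_rot: [[0.046, 0.999, 0.0], [0.999, -0.046, -0.001], [-0.001, 0.0, -1.0]]
wrist_force: [-0.5, -0.3, -1.8]
gripper_width: 0.0114
finger_force: 49.4
```

Emit:
{"fn": "jog_arm", "kwargs": {
  "plan": [
    [[0,-0.008,0,0,0],[0,-0.016,0,0,0],[0,-0.024,0,0,0],[0,-0.032,0,0,0],[0,-0.032,0,0,0]]
  ]
}}

```text
t: 12.53
eef_pos: [0.5633, 0.0851, 0.0989]
tcp_rot: [[0.045, 0.999, 0.0], [0.999, -0.045, -0.001], [-0.001, 0.0, -1.0]]
wrist_force: [0.2, -0.1, -1.6]
gripper_width: 0.0114
finger_force: 49.4
```

In the tool's units: -0.025 m / 0.5 = -0.05, -0.022 m / 0.5 = -0.044.

Emit:
{"fn": "jog_arm", "kwargs": {
  "plan": [
    [[0,-0.012,0,0,0],[0,-0.024,0,0,0],[0,-0.036,0,0,0],[0,-0.044,0,0,0],[0,-0.05,0,0,0],[0,-0.05,0,0,0]]
  ]
}}

```text
t: 13.03
eef_pos: [0.5622, 0.0602, 0.0989]
tcp_rot: [[0.045, 0.999, 0.0], [0.999, -0.045, -0.0], [-0.0, 0.0, -1.0]]
wrist_force: [-0.2, 0.6, -1.6]
gripper_width: 0.0112
finger_force: 49.4
```

Emit:
{"fn": "jog_arm", "kwargs": {
  "plan": [
    [[0,-0.002,0,0,0],[0,-0.004,0,0,0],[0,-0.006,0,0,0],[0,-0.006,0,0,0]]
  ]
}}

```text
t: 13.37
eef_pos: [0.5621, 0.0582, 0.0988]
tcp_rot: [[0.044, 0.999, 0.0], [0.999, -0.044, -0.0], [-0.0, 0.0, -1.0]]
wrist_force: [-0.5, 0.0, -2.0]
gripper_width: 0.0113
finger_force: 49.4
```

In the tool's units: -0.002 m / 0.5 = -0.004, -0.001 m / 0.5 = -0.002.

Emit:
{"fn": "jog_arm", "kwargs": {
  "plan": [
    [[0,-0.002,0,0,0],[0,-0.004,0,0,0],[0,-0.004,0,0,0]]
  ]
}}

```text
t: 13.62
eef_pos: [0.562, 0.0572, 0.0988]
tcp_rot: [[0.043, 0.999, -0.0], [0.999, -0.043, 0.001], [0.001, -0.0, -1.0]]
wrist_force: [0.6, 4.8, -1.1]
gripper_width: 0.0113
finger_force: 49.4
```

Emit:
{"fn": "jog_arm", "kwargs": {
  "plan": [
    [[0,-0.002,0,0,0],[0,-0.004,0,0,0],[0,-0.004,0,0,0]]
  ]
}}

```text
t: 13.87
eef_pos: [0.562, 0.057, 0.0989]
tcp_rot: [[0.042, 0.999, 0.0], [0.999, -0.042, 0.003], [0.003, -0.0, -1.0]]
wrist_force: [-0.7, 10.4, -0.2]
gripper_width: 0.0113
finger_force: 49.6
```

Collar seated: the force rose to 10 N along the bore, at the expected depth, with almost no side load. I'll check numerically that the lid hasn't moved, then hand in.

In the tool's units: 0.0005 m / 0.5 = 0.001.

Emit:
{"fn": "jog_arm", "kwargs": {
  "plan": [
    [[0,0.001,0,0,0],[0,0.001,0,0,0],[0,0.001,0,0,0],[0,0.001,0,0,0]]
  ]
}}

```text
t: 14.2
eef_pos: [0.562, 0.0571, 0.0988]
tcp_rot: [[0.042, 0.999, 0.0], [0.999, -0.042, 0.002], [0.002, -0.0, -1.0]]
wrist_force: [0.8, 9.1, -0.2]
gripper_width: 0.0115
finger_force: 49.6
```

```bash
python3 - <<'E'
from m import *
def tab(im):
    m=cv2.inRange(cv2.cvtColor(im,cv2.COLOR_BGR2HSV),(4,180,120),(14,255,255))[195:250,300:345];return cv2.connectedComponentsWithStats(m)[2:]
print(tab(cv2.imread('pics/s6.png')));print(tab(r.get_image('side')[...,::-1]))
o=r.observe();print(o['t'],o['wrist_force'],o['finger_force'],o['eef_pos'],abs(o['qd']).max())
E
```

```text
(array([[   0,    0,   45,   55, 2420],
       [  15,   30,    1,    1,    1],
       [  17,   30,    1,    1,    1],
       [  21,   30,    2,    2,    2],
       [  24,   30,    2,    1,    2],
       [  13,   32,    1,    2,    2],
       [  18,   32,    3,    7,    9],
       [  21,   35,    1,    1,    1],
       [  21,   35,    4,    7,   10],
       [  26,   34,    1,    1,    1],
       [  14,   39,    1,    4,    4],
       [  24,   40,    1,    3,    3],
       [  27,   40,    1,    1,    1],
       [  15,   43,   14,    5,   18]], dtype=int32), array([[22.03966942, 26.7285124 ],
       [15.        , 30.        ],
       [17.        , 30.        ],
       [21.5       , 30.5       ],
       [24.5       , 30.        ],
       [13.        , 32.5       ],
       [18.88888889, 34.44444444],
       [21.        , 35.        ],
       [22.4       , 37.8       ],
       [26.        , 34.        ],

[... 615 characters left out ...]
   [  27,   40,    1,    1,    1],
       [  15,   42,   14,    6,   19]], dtype=int32), array([[22.04801325, 26.75289735],
       [14.25      , 11.75      ],
       [22.42857143, 30.42857143],
       [13.        , 32.5       ],
       [18.75      , 32.5       ],
       [19.        , 36.5       ],
       [21.        , 34.5       ],
       [23.        , 36.        ],
       [26.        , 34.        ],
       [14.        , 40.5       ],
       [21.75      , 39.5       ],
       [24.        , 40.5       ],
       [27.        , 40.        ],
       [20.42105263, 45.05263158]]))
14.25 [ 0.08101957  8.64207756 -1.69388167] 49.550453424453735 [0.56203729 0.05705133 0.09885904] 0.0017305216146701126
```

The tab hasn't moved and everything is steady.

```bash
python3 -c "
from cell import r
print(r.sign_off())"
```

```text
the job is handed in; nothing more can be done
None
```

I handed the job in at 14.25 s with the lid held down by its catch and the pin through both bushings, collar pressed against the base bushing at about 9 N, still gripped at about 50 N; sign-off returned no verdict, and the final seating was checked by force and arm position, not by a last picture.

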